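# Lay out the slide-staining place

### The job

Lay out the staining place around the flat black slide holder, with about 4 cm clear between the holder and each neighbour: stand the short brown bottle centred on the long side of the holder that faces the tube rack, the waste cup centred on the long side that faces the heater, and the slide box square and centred behind the holder (at the end away from the robot), its long face towards the holder. The coverslip box belongs squarely on top of the slide box, lengthwise with it. Set everything down upright and without dropping it, and leave the tall bottle, the timer and the petri dish where they stand.

Things in the scene. Friction and masses are not known exactly. Their poses are not given: they have to be found in the camera images.
- slide_holder: Fixed flat black holder with two microscope slides lying in it, near the middle of the green mat: 95 mm along its x (roughly away from the robot), 76 mm along its y, 18 mm high. Origin: centre of the underside; its +x points away from the robot (up to 0.2 rad off), +y to the robot's left. The layout is measured from its edges.
- tube_rack: Fixed rack of sample tubes with small round white caps, beyond one long side of the slide holder (left or right varies): 100 mm along x, 76 mm along y, plate 40 mm high, caps to 49 mm. Origin: centre of the underside.
- heater: Fixed white dry-block heater with a square metal block of holes on top, beyond the other long side of the slide holder: 110 mm along x, 84 mm along y, 61 mm high. Origin: centre of the underside.
- stain_bottle: The short one of two brown bottles with black caps, loose: 40 mm diameter, 70 mm high with the cap, straight body up to about 35 mm, narrower shoulder and cap above, about 80 g. Origin: centre of the underside, z up.
- waste_cup: Open white plastic cup, loose: 56 mm diameter at the rim, tapering to 45 mm at the foot, 62 mm high, wall 3 mm, about 50 g. Origin: centre of the underside, z up.
- slide_box: Closed grey slide box with a paper label, the larger of two flat boxes, loose: 44 mm along its x, 84 mm along its y, 34 mm high with a flat top, about 120 g. Origin: centre of the underside, z up.
- coverslip_box: Closed white coverslip box, the smaller of the two flat oblong boxes, loose: 34 mm along its x, 64 mm along its y, 18 mm high, about 50 g. Origin: centre of the underside, z up.
- tall_bottle: Bystander, loose: the tall one of the two brown bottles, 48 mm diameter, 125 mm high. Origin: centre of the underside.
- timer: Bystander, loose: square white lab timer lying flat with a grey display and three round buttons, 58 x 58 mm, 18 mm high. Origin: centre of the underside.
- petri_dish: Bystander, loose: small round lidded petri dish, 57 mm diameter, 14 mm high, at the back of the green mat. Origin: centre of the underside.
Things that resemble listed ones, but are neither listed nor needed, are in the scene too. Leave any red look-alike of the heater alone.

How it is judged:
By the outcome, as a careful person would: the job done as asked, in the order asked, and still so for the second after the job is handed in, with the robot touching nothing.
It also fails if it takes over 112 s, if anything falls off the work surface, if the arm or the gripper's body presses on something with over 40 N, if the wrist force passes 120 N, or if a joint passes its speed limit or range.

### The arm

A 6-joint arm with a two-finger parallel gripper is mounted at the origin on the work surface. World frame = base frame: x ahead of the robot, y to its left, z up, the work surface at z = 0. Lengths are in m, angles in rad, forces in N, time in s.
With the tool pointing down it reaches from about 0.25 to 0.775 m from the base axis. Payload 4 kg.
Tool frame: the origin (TCP) lies midway between the tips of the shut fingers; the grasp point (between the pads) lies 19 mm behind it (robot.grasp_offset is the distance from the TCP to the grasp point, in m); z points along the fingers, y is the direction in which the jaws open and shut (so a half turn about z gives the same grasp; the last joint's range is limited). The gripper opens to 94 mm and grips with 3 to 60 N. Pads are 16 mm wide; open, the fingers measure 119 mm over their backs; the gripper's body (75 mm by 177 mm) begins 78 mm behind the grasp point.
Start: joints at [1.007, 0.087, 1.371, -0, 1.684, -0.103], TCP at [0.245, 0.493, 0.206] pointing down, gripper open.
Joint ranges: [-3.1, 3.1], [-0.76, 2.03], [0.27, 2.55], [-1.08, 4.22], [0.17, 2.65], [-2.57, 2.57]. Speed limits (rad/s): [2.79, 2.79, 3.14, 3.14, 3.14, 3.14].

### API

Orientations are given as [roll, pitch, yaw] about the fixed x, y, z axes, in that order (R = Rz(yaw) Ry(pitch) Rx(roll)).
In Python, from bench import status, viewer, order, robot gives the robot as it stands. The module is installed in compiled form; this text tells all that it offers.
- The arm moves only by the tool move_arm, never from a script. Its argument "targets" is a list of rows, each a list of 3 entries, a list of its own where there are three numbers: the shift along the tool's x, y, z in mm, then the turn, a rotation vector about the tool's x, y, z in degrees, then the opening, from -1 (shut) to 1 (fully open). A call has 1 to 20 rows; each row is the pose to reach, as a shift and turn from the pose commanded when the call began, along the tool's axes at that moment; what a row does not reach only later rows make up. A row lasts 1/8 s, in which the tool goes at most 62.5 mm and 10.7 degrees, less where a joint would pass 70% of its speed; a pose out of reach is approached as far as the arm can. A call with a gripper value outside its range is refused whole. The fingers move at their own pace and stop on an object; the grip force is fixed at half the most. Time passes only in rows, so rows that repeat a pose let the fingers close. It gives the time, the measured TCP pose, the force and the opening at its end, in the units of the state.
- status.get_obs(): the state, without advancing time (a new reading comes with each control period).
- viewer.snapshot(name): name is "side" or "top" or "wrist"; returns the picture (400x640x3 uint8, red, green, blue); there is no depth.
- viewer.camera_model(name): a dict with "K" (3x3 intrinsics, pixels), "D" ([k1, k2, p1, p2, k3] as OpenCV has them; the pictures are not rectified), "xyz" and "attitude" of the camera in the world; the wrist camera has in their place "T_tool_cam" (4x4, takes a point from camera to tool coordinates, whose origin is the TCP and whose axes are the flange's). Camera axes: x right, y up, looking along -z (the intrinsics and any distortion apply to the point x, -y, -z); pixel columns grow to the right and rows downward; lengths in m; the calibration is good to about 2 mm. A picture is of the moment at which its call begins: read the wrist's pose just before it. camera_model takes no time and is no camera call.
- order.close_job(): hands the job in, once; it reports no verdict.
The state is a dict: "time": time; "joint_positions": joint angles; "qvel": joint speeds; "joint_torque": joint torques, N m; "tool_pos": TCP position; "ee_rot": TCP orientation; "wrist_force": force on the tool from outside, world axes, zero at the start; "wrist_torque": the same for the moment, N m; "width": finger opening in m.
Only numpy, scipy, OpenCV 4.12 (cv2) and the standard library are available. Lean on these libraries where they do the work, as an engineer would, in place of code of your own. Each camera call takes 0.05 s, during which the arm holds its last target. There are 200 camera calls.

## Working session

There is one attempt and no reset: what is moved stays moved. The work goes in short steps, Python scripts to look and compute and a tool call to move; the robot and the scene stay as the last step left them, time stands still between calls to the robot, and variables do not carry over. Pictures are saved under pics/ and viewed, about 12 in all and at most 16, crops included, and the job is handed in when it is done.

Besides the shell and the picture viewer there is one more tool, called after "Call:" as a command line: name --argument value ..., lists and objects as JSON in quotes. move_arm: Moves the arm, as the interface text tells. Its arguments: {"type":"object","properties":{"targets":{"type":"array"}},"required":["targets"]}

```bash
mkdir -p pics; python3 - <<'E'
from bench import status, viewer, order, robot
import cv2
for n in ("top","side"):
    im=viewer.snapshot(n); cv2.imwrite(f"pics/{n}0.png",im[:,:,::-1])
    print(n,viewer.camera_model(n))
print(viewer.camera_model("wrist")); print(status.get_obs()); print(robot.grasp_offset)
E
```

```text
top {'K': array([[415.07580791,   0.        , 320.7080084 ],
       [  0.        , 415.07580791, 197.68431284],
       [  0.        ,   0.        ,   1.        ]]), 'D': array([-0.08371966,  0.        ,  0.        ,  0.        ,  0.        ]), 'xyz': array([0.39365389, 0.02135764, 1.05799985]), 'attitude': array([ 0.13960153,  0.00787561, -1.58101399])}
side {'K': array([[410.22659392,   0.        , 317.52775485],
       [  0.        , 410.22659392, 201.748096  ],
       [  0.        ,   0.        ,   1.        ]]), 'D': array([0.00393265, 0.        , 0.        , 0.        , 0.        ]), 'xyz': array([ 0.32780406, -0.87393926,  0.76475833]), 'attitude': array([ 0.87588548,  0.01670513, -0.21237981])}
{'K': array([[319.37265888,   0.        , 313.60885548],
       [  0.        , 319.37265888, 200.82511005],
       [  0.        ,   0.        ,   1.        ]]), 'D': array([-0.01894054,  0.        ,  0.        ,  0.        ,  0.        ]), 'T_tool_cam': array([[ 2.79090664e-04,  9.60043104e-01,  2.79852033e-01,
         8.21363576e-02],
       [ 9.99999941e-01, -3.24429520e-04,  1.15688
[... 183 characters left out ...]
     1.00000000e+00]])}
{'time': 0.1, 'joint_positions': array([ 1.00691881e+00,  8.79050741e-02,  1.37206408e+00, -3.98819815e-06,
        1.68358085e+00, -1.03073292e-01]), 'qvel': array([ 0.00128846, -0.00185403, -0.00131663,  0.00244815,  0.00072895,
       -0.00058445]), 'joint_torque': array([ 2.07082951e-03, -3.41250265e+01, -3.03302765e+01,  7.19601614e-02,
        3.03745118e-02, -1.02672509e-04]), 'tool_pos': array([0.2443052 , 0.49223335, 0.20442791]), 'ee_rot': array([-3.13964528e+00, -1.97450961e-04,  2.68078780e+00]), 'wrist_force': array([ 0.33113138, -0.14875471, -0.30885378]), 'wrist_torque': array([ 0.00075547, -0.00465149,  0.01197619]), 'width': 0.0940817929874515}
0.0188
```

View pics/top0.png

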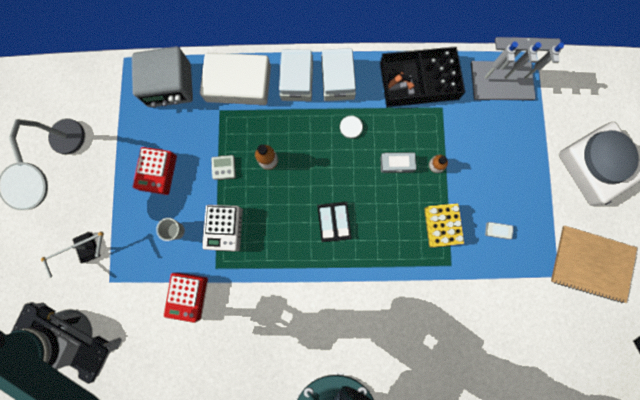

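View pics/side0.png

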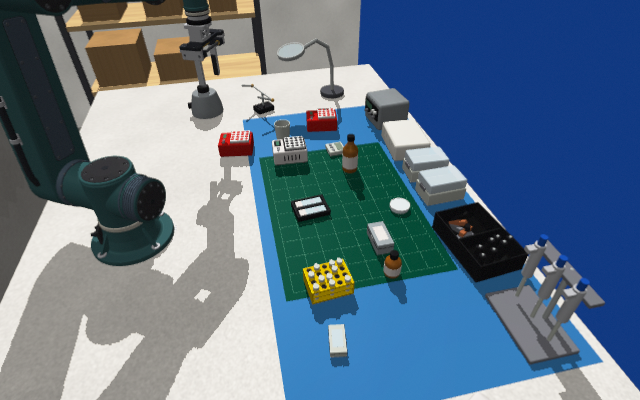

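The top view is up = away from the robot and left = robot's left.

Candidates for each item:
- **Stain bottle:** short bottle at (439,163); the tall one is at (265,156).
- **Slide box:** grey box with label at (398,161); the pale boxes at (295,72) and (338,72) are not it.
- **Coverslip box:** (500,230).
- **Waste cup:** (168,229).
- **Heater:** white one at (222,228); the red ones at (155,170) and (185,297) are look-alikes.
- **Tube rack:** (445,225).

Next, enlarged crops to check these choices and measure.

```bash
cat > h.py <<'E'
from bench import status, viewer, order, robot
import numpy as np, cv2
from scipy.spatial.transform import Rotation as R
def pose(name,obs=None):
    m=viewer.camera_model(name)
    if name=="wrist":
        o=obs or status.get_obs()
        Rt=R.from_euler('xyz',o['ee_rot']).as_matrix();T=m['T_tool_cam']
        return m,Rt@T[:3,:3],Rt@T[:3,3]+o['tool_pos']
    return m,R.from_euler('xyz',m['attitude']).as_matrix(),m['xyz']
def p2w(name,uv,z,obs=None):
    m,C,t=pose(name,obs)
    q=cv2.undistortPoints(np.array(uv,float).reshape(-1,1,2),m['K'],m['D']).reshape(-1,2)
    d=np.c_[q[:,0],-q[:,1],-np.ones(len(q))]@C.T
    return t+d*((z-t[2])/d[:,2])[:,None]
def w2p(name,P,obs=None):
    m,C,t=pose(name,obs)
    c=(np.array(P,float).reshape(-1,3)-t)@C*[1,-1,-1]
    return cv2.projectPoints(c,np.zeros(3),np.zeros(3),m['K'],m['D'])[0].reshape(-1,2)
def crop(im,x,y,w,h,s,f):
    cv2.imwrite(f,cv2.resize(im[y:y+h,x:x+w,::-1],None,fx=s,fy=s,interpolation=cv2.INTER_CUBIC))
E
python3 - <<'E'
from h import *
im=cv2.imread('pics/top0.png')[:,:,::-1]
crop(im,140,130,200,140,4,'pics/tl.png'); crop(im,330,130,200,140,4,'pics/tr.png')
E
```

```text
(no output)
```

View pics/tl.png

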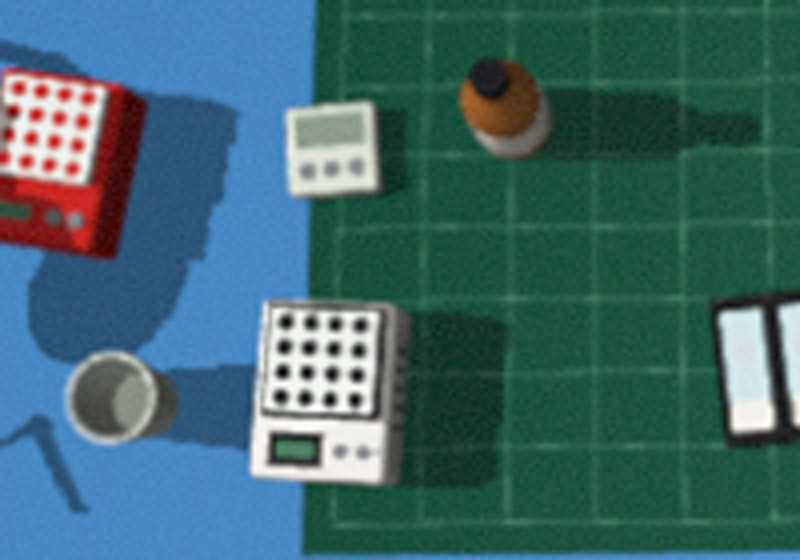

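View pics/tr.png

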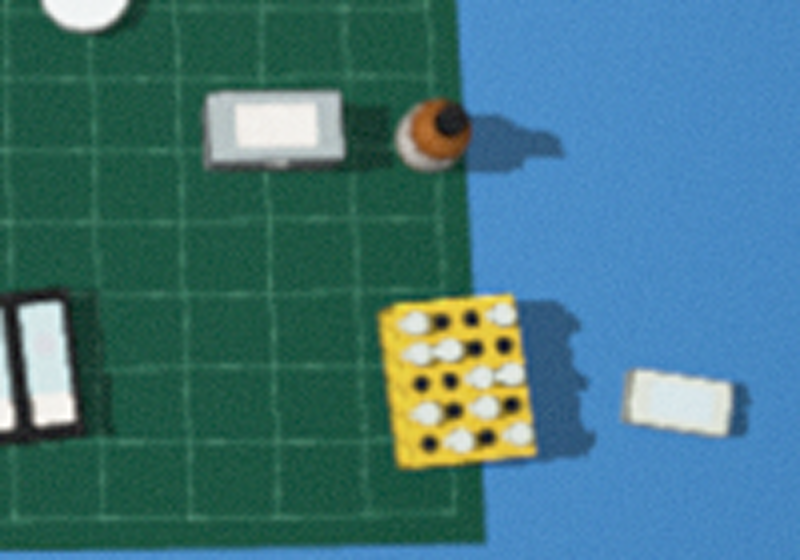

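Choices confirmed: grey labelled slide box, short brown bottle, white coverslip box, open cup. Now computing positions.

```bash
python3 - <<'E'
from h import *
def f(n,side,pts,z):
    o={'l':140,'r':330}[side]
    uv=(np.array(pts)+.5)/4-.5+[o,130]
    P=p2w('top',uv,z)[:,:2]; 
    s=n+' c '+str(P.mean(0).round(4))
    if len(P)==4:
        e=(P[1]-P[0]+P[2]-P[3])/2; g=(P[0]-P[3]+P[1]-P[2])/2
        s+=' across %.4f ang(-y) %.3f, deep %.4f ang(x) %.3f'%(np.hypot(*e),np.arctan2(e[0],-e[1]),np.hypot(*g),np.arctan2(g[1],g[0]))
    print(s)
f('slidebox','r',[(208,92),(341,92),(345,159),(207,162)],.034)
f('cover','r',[(632,369),(734,380),(728,436),(627,425)],.018)
f('holder','r',[(-48,300),(65,290),(82,434),(-32,444)],.018)
f('bottle','r',[(453,118)],.07)
f('cup','l',[(114,397)],.062)
f('rack','r',[(380,308),(515,294),(536,456),(400,468)],.04)
f('heater','l',[(264,302),(388,306),(384,484),(252,476)],.061)
f('timer','l',[(286,105),(376,101),(380,192),(291,197)],.018)
f('tall','l',[(488,78)],.125)
f('petri','r',[(84,-12)],.014)
E
```

```text
slidebox c [ 0.6286 -0.1696] across 0.0861 ang(-y) 0.002, deep 0.0443 ang(x) -0.017
cover c [ 0.4514 -0.425 ] across 0.0663 ang(-y) -0.122, deep 0.0359 ang(x) -0.165
holder c [ 0.4797 -0.0042] across 0.0715 ang(-y) 0.077, deep 0.0912 ang(x) 0.100
bottle c [ 0.6246 -0.2725]
cup c [0.4612 0.3999]
rack c [ 0.4655 -0.2759] across 0.0854 ang(-y) 0.080, deep 0.0999 ang(x) 0.080
heater c [0.4638 0.272 ] across 0.0785 ang(-y) -0.054, deep 0.1066 ang(x) -0.025
timer c [0.6231 0.2791] across 0.0583 ang(-y) 0.036, deep 0.0604 ang(x) 0.074
tall c [0.64   0.1631]
petri c [ 0.7267 -0.0519]
```

Call:
move_arm --targets '[[[-493, -416, 0], [0, 0, 63.6], 1], [[-493, -416, 0], [0, 0, 63.6], 1], [[-493, -416, 0], [0, 0, 63.6], 1], [[-493, -416, 0], [0, 0, 63.6], 1], [[-493, -416, 0], [0, 0, 63.6], 1], [[-493, -416, 0], [0, 0, 63.6], 1], [[-493, -416, 0], [0, 0, 63.6], 1], [[-493, -416, 0], [0, 0, 63.6], 1], [[-493, -416, 0], [0, 0, 63.6], 1], [[-493, -416, 0], [0, 0, 63.6], 1], [[-493, -416, 0], [0, 0, 63.6], 1], [[-493, -416, 0], [0, 0, 63.6], 1], [[-493, -416, 0], [0, 0, 63.6], 1]]'

```text
time: 1.72
tool_pos: [0.5008, -0.0976, 0.2054]
ee_rot: [-3.141, -0.001, 1.572]
wrist_force: [-0.6, 1.0, 0.2]
width: 0.0941
```

```bash
cat >> h.py <<'E'
def go(x,y,z,yaw=None):
    o=status.get_obs(); Rt=R.from_euler('xyz',o['ee_rot'])
    s=Rt.inv().apply(np.array([x,y,z])-o['tool_pos'])*1e3
    msg=f"shift {s.round(1)}"
    if yaw is not None: msg+=f" turn {np.degrees((Rt.inv()*R.from_euler('xyz',[np.pi,0,yaw])).as_rotvec()).round(1)}"
    print(msg)
E
python3 - <<'E'
from h import *
import json
o=status.get_obs(); print(o['tool_pos'],o['ee_rot'],o['time'])
im=viewer.snapshot('wrist'); np.savez('w1.npz',p=o['tool_pos'],r=o['ee_rot'],im=im)
cv2.imwrite('pics/w1.png',im[:,:,::-1])
E
```

```text
[ 0.50075067 -0.09762837  0.20544967] [-3.14123069e+00 -9.91857232e-04  1.57243194e+00] 1.725
```

View pics/w1.png

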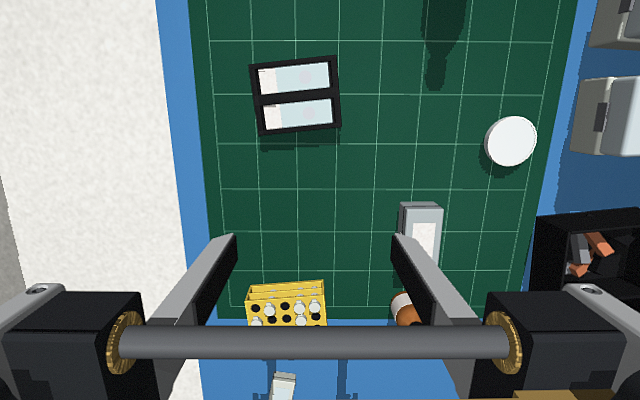

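The wrist view shows the holder at about (250..341, 56..134). Enlarging it.

```bash
python3 - <<'E'
from h import *
im=np.load('w1.npz')['im']; crop(im,240,45,110,105,5,'pics/w1c.png')
E
```

```text
(no output)
```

View pics/w1c.png

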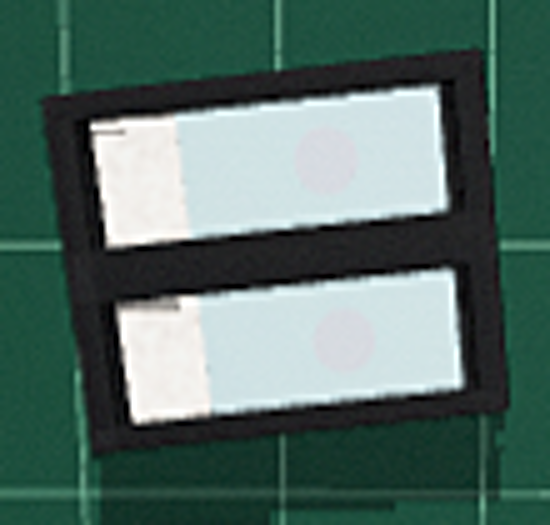

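```bash
cat > hold.py <<'E'
from h import *
d=np.load('w1.npz');o=dict(tool_pos=d['p'],ee_rot=d['r'])
def fit(uv,z,o,name='wrist'):
    P=p2w(name,uv,z,o)[:,:2]; print(P.round(4).tolist(),P.mean(0).round(4)); return P
uv=(np.array([(42,98),(484,50),(508,408),(95,452)])+.5)/5-.5+[240,45]
P=fit(uv,.018,o)
ex=(P[1]-P[0]+P[2]-P[3])/2; ey=(P[0]-P[3]+P[1]-P[2])/2
print(np.hypot(*ex),np.hypot(*ey),np.arctan2(ex[1],ex[0]),np.arctan2(-ey[0],ey[1]))
fit([(351-0,127)],.014,None,'top'); fit([(511,141)],.014,o)
E
python3 hold.py; python3 -c "
from h import *
go(.6246,-.2725,.10)"
```

```text
[[0.4298, 0.029], [0.5241, 0.0386], [0.531, -0.0356], [0.4379, -0.0455]] [ 0.4807 -0.0034]
0.09418370285224913 0.07473838706690814 0.10336996464313043 0.10046641267976898
[[0.7257, -0.0528]] [ 0.7257 -0.0528]
[[0.7283, -0.0516]] [ 0.7283 -0.0516]
shift [-175.4  123.4  105.6]
```

Call:
move_arm --targets '[[[-175, 123, 80], [0, 0, 0], 1], [[-175, 123, 80], [0, 0, 0], 1], [[-175, 123, 80], [0, 0, 0], 1], [[-175, 123, 80], [0, 0, 0], 1], [[-175, 123, 80], [0, 0, 0], 1], [[-175, 123, 130], [0, 0, 0], 1], [[-175, 123, 170], [0, 0, 0], 1], [[-175, 123, 190], [0, 0, 0], 1], [[-175, 123, 199], [0, 0, 0], 1], [[-175, 123, 199], [0, 0, 0], 1], [[-175, 123, 199], [0, 0, 0], -1], [[-175, 123, 199], [0, 0, 0], -1], [[-175, 123, 199], [0, 0, 0], -1], [[-175, 123, 199], [0, 0, 0], -1], [[-175, 123, 199], [0, 0, 0], -1], [[-175, 123, 199], [0, 0, 0], -1]]'

```text
time: 3.78
tool_pos: [0.6242, -0.2742, 0.0064]
ee_rot: [3.141, -0.0, 1.571]
wrist_force: [0.1, 0.3, -0.3]
width: 0.0392
```

```bash
python3 - <<'E'
from h import *
im=viewer.snapshot('side'); 
crop(im,290,170,200,150,4,'pics/s1.png')
print(p2w('side',[(394,253)],.07), p2w('side',[(282,125)],.062))
go(.4898,-.1013,.006,np.pi/2+.1)
E
```

```text
[[ 0.62401587 -0.27625481  0.07      ]] [[0.46180862 0.38636486 0.062     ]]
shift [ 172.9 -134.4    0.4] turn [ 0.  -0.  -5.7]
```

View pics/s1.png

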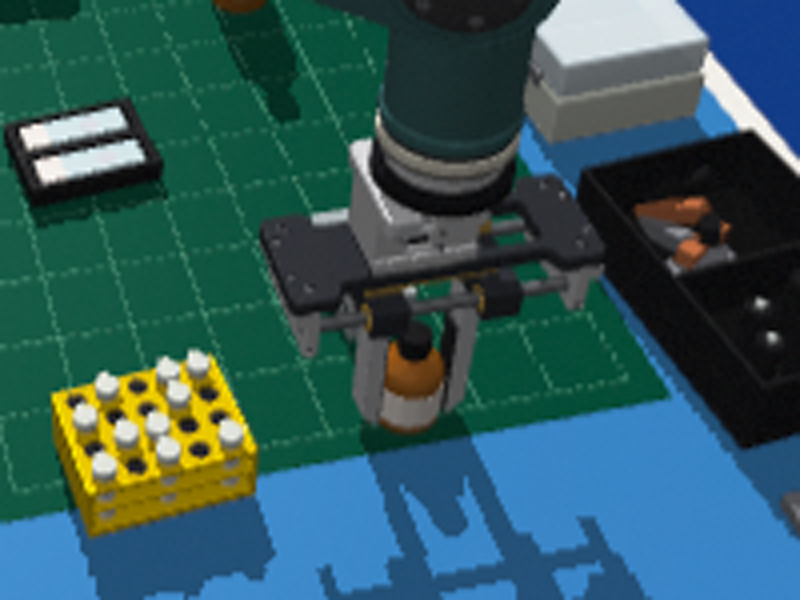

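Call:
move_arm --targets '[[[0, 0, -30], [0, 0, 0], -1], [[0, 0, -70], [0, 0, 0], -1], [[0, 0, -90], [0, 0, 0], -1], [[40, -32, -90], [0, 0, -2], -1], [[90, -70, -90], [0, 0, -4], -1], [[130, -100, -90], [0, 0, -5.7], -1], [[160, -125, -90], [0, 0, -5.7], -1], [[173, -134, -90], [0, 0, -5.7], -1], [[173, -134, -70], [0, 0, -5.7], -1], [[173, -134, -35], [0, 0, -5.7], -1], [[173, -134, -12], [0, 0, -5.7], -1], [[173, -134, -4], [0, 0, -5.7], -1], [[173, -134, 0], [0, 0, -5.7], -1], [[173, -134, 0], [0, 0, -5.7], -1]]'

```text
time: 5.58
tool_pos: [0.4911, -0.1016, 0.0073]
ee_rot: [3.14, 0.001, 1.67]
wrist_force: [0.8, 0.9, -0.8]
width: 0.0394
```

Call:
move_arm --targets '[[[0, 0, 1], [0, 0, 0], -1], [[0, 0, 1], [0, 0, 0], -1], [[0, 0, 1], [0, 0, 0], -1]]'

```text
time: 5.95
tool_pos: [0.491, -0.1015, 0.0064]
ee_rot: [3.14, 0.001, 1.67]
wrist_force: [-0.0, -0.2, 1.9]
width: 0.0399
```

Call:
move_arm --targets '[[[0, 0, 0], [0, 0, 0], 1], [[0, 0, 0], [0, 0, 0], 1], [[0, 0, 0], [0, 0, 0], 1], [[0, 0, 0], [0, 0, 0], 1], [[0, 0, -30], [0, 0, 0], 1], [[0, 0, -80], [0, 0, 0], 1], [[0, 0, -140], [0, 0, 0], 1], [[50, 0, -190], [0, 0, 0], 1], [[110, 2, -190], [0, 0, 0], 1], [[170, 4, -190], [0, 0, 0], 1], [[230, 6, -190], [0, 0, 0], 1], [[290, 8, -190], [0, 0, 0], 1], [[350, 10, -190], [0, 0, 0], 1], [[401, 10, -190], [0, 0, 0], 1], [[401, 10, -190], [0, 0, 0], 1], [[401, 10, -190], [0, 0, 0], 1]]'

```text
time: 7.95
tool_pos: [0.4602, 0.2984, 0.1952]
ee_rot: [-3.141, 0.001, 1.671]
wrist_force: [0.1, -0.2, 0.5]
width: 0.0939
```

```bash
python3 - <<'E'
from h import *
o=status.get_obs(); print(o['tool_pos'],o['ee_rot'],o['time'])
im=viewer.snapshot('wrist'); np.savez('w2.npz',p=o['tool_pos'],r=o['ee_rot'],im=im)
t=viewer.snapshot('top')
a=cv2.resize(im[60:240,240:440],None,fx=2.5,fy=2.5,interpolation=cv2.INTER_CUBIC)   # 500x450
b=cv2.resize(t[190:260,310:380],None,fx=6,fy=6,interpolation=cv2.INTER_CUBIC)[:,:300*1] 
b=cv2.resize(t[190:265,310:360],None,fx=6,fy=6,interpolation=cv2.INTER_CUBIC)  #300x450
b=cv2.resize(t[190:265,330:380],None,fx=6,fy=6,interpolation=cv2.INTER_CUBIC)
cv2.imwrite('pics/w2.png',np.hstack([a,b])[:,:,::-1])
E
```

```text
[0.46023225 0.29841521 0.19522629] [-3.14118684e+00  8.57194655e-04  1.67051559e+00] 7.95
```

View pics/w2.png

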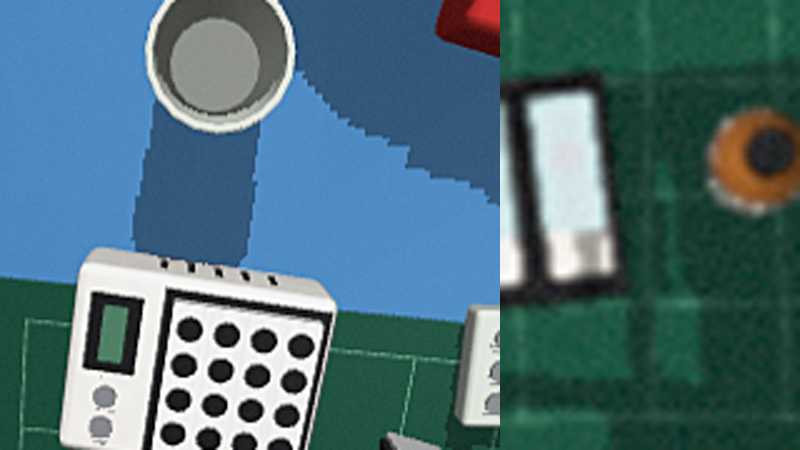

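```bash
python3 - <<'E'
from h import *
d=np.load('w2.npz');o=dict(tool_pos=d['p'],ee_rot=d['r'])
print('cup',p2w('wrist',[(328.2,83.4)],.062,o),p2w('wrist',[(240+215/2.5,60+65/2.5)],.003,o))
b=p2w('top',[(374.9,215.2)],.07)[0];print('bottle',b)
t=.1;print('in holder frame',(b[:2]-[.480,-.0038])@np.array([[np.cos(t),-np.sin(t)],[np.sin(t),np.cos(t)]]))
go(.462,.401,.03)
E
```

```text
cup [[0.46273384 0.40241996 0.062     ]] [[0.46274433 0.40378461 0.003     ]]
bottle [ 0.48880564 -0.1014096   0.07      ]
in holder frame [-0.00098305 -0.09800105]
shift [102.8  11.5 165.5]
```

Call:
move_arm --targets '[[[50, 6, 40], [0, 0, 0], 1], [[104, 12, 60], [0, 0, 0], 1], [[104, 12, 80], [0, 0, 0], 1], [[104, 12, 120], [0, 0, 0], 1], [[104, 12, 155], [0, 0, 0], 1], [[104, 12, 169], [0, 0, 0], 1], [[104, 12, 169], [0, 0, 0], 1], [[104, 12, 169], [0, 0, 0], -1], [[104, 12, 169], [0, 0, 0], -1], [[104, 12, 169], [0, 0, 0], -1], [[104, 12, 169], [0, 0, 0], -1], [[104, 12, 169], [0, 0, 0], -1]]'

```text
time: 9.55
tool_pos: [0.4621, 0.4037, 0.0269]
ee_rot: [3.141, -0.0, 1.67]
wrist_force: [0.2, -1.3, 2.0]
width: 0.0535
```

Call:
move_arm --targets '[[[0, 0, -20], [0, 0, 0], -1], [[0, 0, -60], [0, 0, 0], -1], [[0, 0, -90], [0, 0, 0], -1], [[0, 0, -100], [0, 0, 0], -1]]'

```text
time: 10.05
tool_pos: [0.4632, 0.4045, 0.1306]
ee_rot: [3.136, -0.003, 1.67]
wrist_force: [-0.1, -0.5, -0.9]
width: 0.0538
```

```bash
python3 - <<'E'
from h import *
im=viewer.snapshot('side'); crop(im,220,60,140,120,4,'pics/s2.png')
go(.4695,.1007,.026,np.pi/2+.1)
E
```

```text
shift [-303.2  -24.4  103.4] turn [ 0.3 -0.2 -0. ]
```

View pics/s2.png

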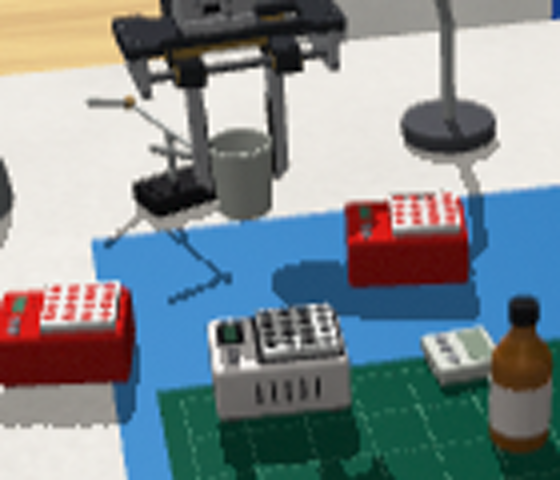

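Call:
move_arm --targets '[[[-30, -2, 0], [0, 0, 0], -1], [[-80, -6, 0], [0, 0, 0], -1], [[-140, -12, 0], [0, 0, 0], -1], [[-200, -17, 0], [0, 0, 0], -1], [[-250, -21, 0], [0, 0, 0], -1], [[-285, -24, 0], [0, 0, 0], -1], [[-302, -24, 0], [0, 0, 0], -1], [[-302, -24, 30], [0, 0, 0], -1], [[-302, -24, 65], [0, 0, 0], -1], [[-302, -24, 85], [0, 0, 0], -1], [[-302, -24, 95], [0, 0, 0], -1], [[-302, -24, 98], [0, 0, 0], -1], [[-302, -24, 98], [0, 0, 0], -1]]'

```text
time: 11.72
tool_pos: [0.4686, 0.1009, 0.029]
ee_rot: [3.141, -0.0, 1.671]
wrist_force: [-0.8, 0.0, 0.7]
width: 0.0537
```

Call:
move_arm --targets '[[[1, 1, 1], [0, 0, 0], -1], [[1, 1, 2], [0, 0, 0], -1], [[1, 1, 2], [0, 0, 0], -1], [[1, 1, 2], [0, 0, 0], -1]]'

```text
time: 12.22
tool_pos: [0.4693, 0.1018, 0.0269]
ee_rot: [3.141, -0.0, 1.67]
wrist_force: [-0.1, 0.1, 0.7]
width: 0.0539
```

Call:
move_arm --targets '[[[0, 0, 0], [0, 0, 0], 1], [[0, 0, 0], [0, 0, 0], 1], [[0, 0, 0], [0, 0, 0], 1], [[0, 0, -30], [0, 0, 0], 1], [[0, 0, -80], [0, 0, 0], 1], [[0, 0, -130], [0, 0, 0], 1], [[-40, 10, -165], [0, 0, 0], 1], [[-100, 28, -165], [0, 0, 0], 1], [[-155, 44, -165], [0, 0, 0], 1], [[-210, 60, -165], [0, 0, 0], 1], [[-265, 75, -165], [0, 0, 0], 1], [[-320, 90, -165], [0, 0, 0], 1], [[-374, 103, -165], [0, 0, 0], 1], [[-374, 103, -165], [0, 0, 0], 1], [[-374, 103, -165], [0, 0, 0], 1]]'

```text
time: 14.1
tool_pos: [0.6083, -0.2597, 0.1909]
ee_rot: [-3.141, -0.001, 1.67]
wrist_force: [-0.5, 0.1, 0.3]
width: 0.0939
```

```bash
python3 - <<'E'
from h import *
o=status.get_obs(); print(o['tool_pos'],o['ee_rot'],o['time'])
im=viewer.snapshot('wrist'); np.savez('w3.npz',p=o['tool_pos'],r=o['ee_rot'],im=im)
t=viewer.snapshot('top')
print(w2p('wrist',[[.6286,-.1696,.034]],o), w2p('top',[[.4695,.1007,.062]]))
a=cv2.resize(im[60:240,220:420],None,fx=2.5,fy=2.5,interpolation=cv2.INTER_CUBIC)
b=cv2.resize(t[195:270,260:310],None,fx=6,fy=6,interpolation=cv2.INTER_CUBIC)
cv2.imwrite('pics/w3.png',np.hstack([a,b])[:,:,::-1])
E
```

```text
[ 0.60831124 -0.25969486  0.19094264] [-3.14081432e+00 -1.41442289e-03  1.67016580e+00] 14.1
[[343.16778314 101.89256063]] [[290.6557203  224.45436485]]
```

View pics/w3.png

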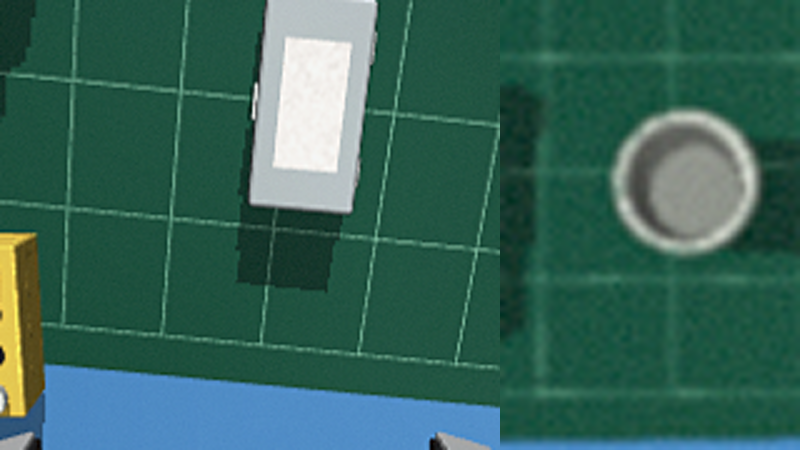

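```bash
python3 - <<'E'
from h import *
d=np.load('w3.npz');o=dict(tool_pos=d['p'],ee_rot=d['r'])
uv=(np.array([(285,37),(352,42),(335,173),(272,166),(311,104.3),(250,204),(352,210),(376,2),(268,-2)])+.5)/2.5-.5+[220,60]
P=p2w('wrist',uv,.034,o)[:,:2];print(P.round(4).tolist())
a=lambda i,j:np.arctan2(*(P[j]-P[i])[::-1])
print(a(0,1),a(3,2),a(5,6),a(2,1)-np.pi/2,a(3,0)-np.pi/2,a(6,7)-np.pi/2,a(5,8)-np.pi/2,P[5:].mean(0))
go(.629,-.1695,.10,np.pi/2)
E
```

```text
[[0.6161, -0.1448], [0.6427, -0.144], [0.6427, -0.195], [0.6166, -0.1948], [0.6295, -0.1691], [0.6092, -0.2111], [0.6518, -0.2093], [0.65, -0.1284], [0.6078, -0.1313]]
0.031190392884622452 -0.00755338309793881 0.042187042399436436 0.0009703461810044445 0.009247067630913763 0.022564948275229257 0.016662495718724024 [ 0.6296955 -0.1700117]
shift [86.7 29.3 92. ] turn [ 0.  -0.   5.8]
```

Call:
move_arm --targets '[[[50, 15, 30], [0, 0, 3], 1], [[86, 30, 70], [0, 0, 5.3], 1], [[86, 30, 100], [0, 0, 5.3], 1], [[86, 30, 140], [0, 0, 5.3], 1], [[86, 30, 172], [0, 0, 5.3], 1], [[86, 30, 185], [0, 0, 5.3], 1], [[86, 30, 185], [0, 0, 5.3], 1], [[86, 30, 185], [0, 0, 5.3], -1], [[86, 30, 185], [0, 0, 5.3], -1], [[86, 30, 185], [0, 0, 5.3], -1], [[86, 30, 185], [0, 0, 5.3], -1], [[86, 30, 185], [0, 0, 5.3], -1], [[86, 30, 185], [0, 0, 5.3], -1]]'

```text
time: 15.82
tool_pos: [0.6299, -0.1717, 0.0065]
ee_rot: [3.142, -0.0, 1.578]
wrist_force: [-0.4, 0.3, 0.2]
width: 0.0438
```

```bash
python3 - <<'E'
from h import *
go(.589,.0071,.006,np.pi/2+.1)
E
```

```text
shift [179.1 -39.7   0.5] turn [ 0.  -0.  -5.3]
```

Call:
move_arm --targets '[[[0, 0, -20], [0, 0, 0], -1], [[0, 0, -60], [0, 0, 0], -1], [[0, 0, -90], [0, 0, 0], -1], [[40, -9, -90], [0, 0, -1], -1], [[90, -20, -90], [0, 0, -3], -1], [[135, -30, -90], [0, 0, -5.3], -1], [[165, -37, -90], [0, 0, -5.3], -1], [[177.5, -39.5, -85], [0, 0, -5.3], -1], [[177.5, -39.5, -60], [0, 0, -5.3], -1], [[177.5, -39.5, -30], [0, 0, -5.3], -1], [[177.5, -39.5, -12], [0, 0, -5.3], -1], [[177.5, -39.5, -5], [0, 0, -5.3], -1], [[177.5, -39.5, -2], [0, 0, -5.3], -1], [[177.5, -39.5, -1], [0, 0, -5.3], -1]]'

```text
time: 17.58
tool_pos: [0.59, 0.0053, 0.0084]
ee_rot: [3.14, 0.0, 1.67]
wrist_force: [-0.2, 0.7, -1.2]
width: 0.0441
```

Still hanging (1.2 N), about 2 mm to go.

Call:
move_arm --targets '[[[0, -1, 1], [0, 0, 0], -1], [[0, -1, 2], [0, 0, 0], -1], [[0, -1, 2], [0, 0, 0], -1], [[0, -1, 2], [0, 0, 0], -1]]'

```text
time: 18.08
tool_pos: [0.5886, 0.0054, 0.0064]
ee_rot: [3.14, 0.0, 1.67]
wrist_force: [-1.0, 0.3, 4.2]
width: 0.0437
```

Call:
move_arm --targets '[[[0, 0, 0], [0, 0, 0], 0.5], [[0, 0, 0], [0, 0, 0], 0.5], [[0, 0, 0], [0, 0, 0], 0.5], [[0, 0, -25], [0, 0, 0], 0.5], [[0, 0, -80], [0, 0, 0], 0.5], [[0, 0, -140], [0, 0, 0], 1], [[-40, -15, -185], [0, 0, 0], 1], [[-95, -37, -185], [0, 0, 0], 1], [[-150, -58, -185], [0, 0, 0], 1], [[-205, -79, -185], [0, 0, 0], 1], [[-260, -100, -185], [0, 0, 0], 1], [[-315, -121, -185], [0, 0, 0], 1], [[-370, -142, -185], [0, 0, 0], 1], [[-425, -163, -185], [0, 0, 0], 1], [[-480, -184, -185], [0, 0, 0], 1], [[-489, -188, -185], [0, 0, 0], 1], [[-489, -188, -185], [0, 0, 0], 1]]'

```text
time: 20.2
tool_pos: [0.4494, -0.4998, 0.1897]
ee_rot: [-3.141, -0.002, 1.669]
wrist_force: [-0.1, 0.4, 0.0]
width: 0.094
```

```bash
python3 - <<'E'
from h import *
o=status.get_obs(); print(o['tool_pos'],o['ee_rot'],o['time'])
im=viewer.snapshot('wrist'); np.savez('w4.npz',p=o['tool_pos'],r=o['ee_rot'],im=im)
t=viewer.snapshot('top')
print(w2p('wrist',[[.4514,-.425,.018]],o))
a=cv2.resize(im[60:210,230:360],None,fx=3,fy=3,interpolation=cv2.INTER_CUBIC) #390x450
b=cv2.resize(t[150:240,280:360],None,fx=5,fy=5,interpolation=cv2.INTER_CUBIC) #400x450
cv2.imwrite('pics/w4.png',np.hstack([a,b])[:,:,::-1])
E
```

```text
[ 0.44936554 -0.49982556  0.18969853] [-3.14146873e+00 -1.63177179e-03  1.66924464e+00] 20.2
[[322.96299608 115.29430882]]
```

View pics/w4.png

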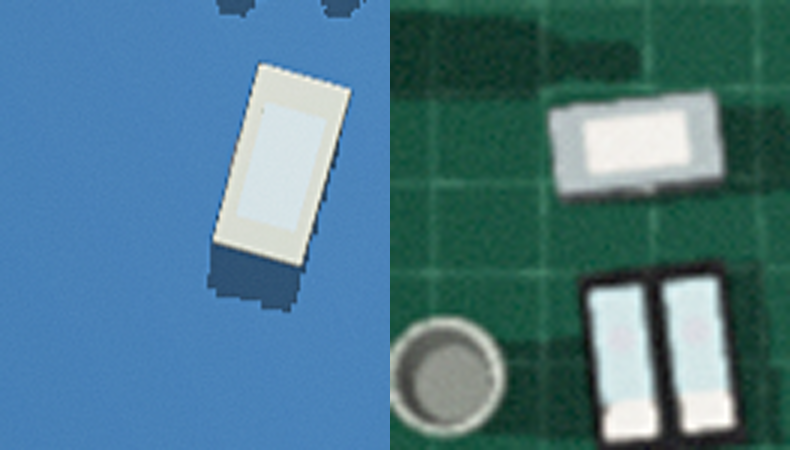

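```bash
python3 - <<'E'
from h import *
d=np.load('w4.npz');o=dict(tool_pos=d['p'],ee_rot=d['r'])
def f(P):
    ex=(P[1]-P[0]+P[2]-P[3])/2; ey=(P[0]-P[3]+P[1]-P[2])/2
    print(P.mean(0).round(4),np.hypot(*ex),np.hypot(*ey),np.arctan2(ex[1],ex[0]),np.arctan2(-ey[0],ey[1]))
uv=(np.array([(261,63),(352,90),(302,266),(213,241)])+.5)/3-.5+[230,60]
f(p2w('wrist',uv,.018,o)[:,:2])
uv=(np.array([(549,107),(716,91),(726,181),(559,195)])-[390,0]+.5)/5-.5+[280,150]
P=p2w('top',uv,.034)[:,:2][[3,0,1,2]]  # near-left, far-left, far-right, near-right
f(P)
t=.1;print((P.mean(0)-[.480,-.0038])@np.array([[np.cos(t),-np.sin(t)],[np.sin(t),np.cos(t)]]))
go(.4514,-.425,.003,np.pi/2-.13)
E
```

```text
[ 0.452 -0.425] 0.03321871028827731 0.06310662218232013 -0.17300857449266607 -0.17193476919391043
[0.5866 0.0064] 0.04567095468524955 0.08413694439736966 0.09680951337397495 0.07957306819779277
[ 0.10704046 -0.000496  ]
shift [ 72.8   8.3 187.6] turn [ 0.  -0.  13.2]
```

Call:
move_arm --targets '[[[40, 5, 50], [0, 0, 8], 1], [[74, 10, 90], [0, 0, 15.5], 1], [[74, 10, 120], [0, 0, 15.5], 1], [[74, 10, 160], [0, 0, 15.5], 1], [[74, 10, 180], [0, 0, 15.5], 1], [[74, 10, 186], [0, 0, 15.5], 1], [[74, 10, 187], [0, 0, 15.5], 1], [[74, 10, 187], [0, 0, 15.5], 1], [[74, 10, 187], [0, 0, 15.5], -1], [[74, 10, 187], [0, 0, 15.5], -1], [[74, 10, 187], [0, 0, 15.5], -1], [[74, 10, 187], [0, 0, 15.5], -1], [[74, 10, 187], [0, 0, 15.5], -1], [[74, 10, 187], [0, 0, 15.5], -1]]'

```text
time: 22.05
tool_pos: [0.4522, -0.4251, 0.0034]
ee_rot: [-3.142, -0.0, 1.4]
wrist_force: [0.2, -0.1, 0.5]
width: 0.0373
```

Call:
move_arm --targets '[[[0, 0, -20], [0, 0, 0], -1], [[0, 0, -60], [0, 0, 0], -1], [[0, 0, -110], [0, 0, 0], -1], [[0, 0, -110], [0, 0, 0], -1], [[0, 0, -110], [0, 0, 0], -1]]'

```text
time: 22.68
tool_pos: [0.4522, -0.4251, 0.1139]
ee_rot: [3.141, 0.0, 1.4]
wrist_force: [0.3, 0.1, -0.5]
width: 0.0339
```

```bash
python3 - <<'E'
from h import *
go(.5875,.0065,.112,np.pi/2+.098)
E
```

```text
shift [448.3  59.8   1.8] turn [  0.    0.  -15.4]
```

Call:
move_arm --targets '[[[40, 5, 0], [0, 0, -2], -1], [[95, 12, 0], [0, 0, -5], -1], [[150, 20, 0], [0, 0, -8], -1], [[205, 27, 0], [0, 0, -11], -1], [[260, 35, 0], [0, 0, -14], -1], [[315, 42, 0], [0, 0, -15.4], -1], [[370, 50, 0], [0, 0, -15.4], -1], [[415, 55, 0], [0, 0, -15.4], -1], [[440, 59, 0], [0, 0, -15.4], -1], [[448, 60, 0], [0, 0, -15.4], -1], [[448, 60, 30], [0, 0, -15.4], -1], [[448, 60, 55], [0, 0, -15.4], -1], [[448, 60, 60], [0, 0, -15.4], -1], [[448, 60, 60], [0, 0, -15.4], -1]]'

```text
time: 24.42
tool_pos: [0.5872, 0.0054, 0.0531]
ee_rot: [-3.14, -0.0, 1.668]
wrist_force: [-0.9, 1.0, -0.7]
width: 0.034
```

```bash
python3 - <<'E'
from h import *
im=viewer.snapshot('side'); print(w2p('side',[[.5875,.0065,.034]]))
u,v=w2p('side',[[.5875,.0065,.034]])[0].astype(int)
crop(im,u-50,v-45,100,75,8,'pics/s3.png')
E
```

```text
[[345.73801351 192.70523928]]
```

View pics/s3.png

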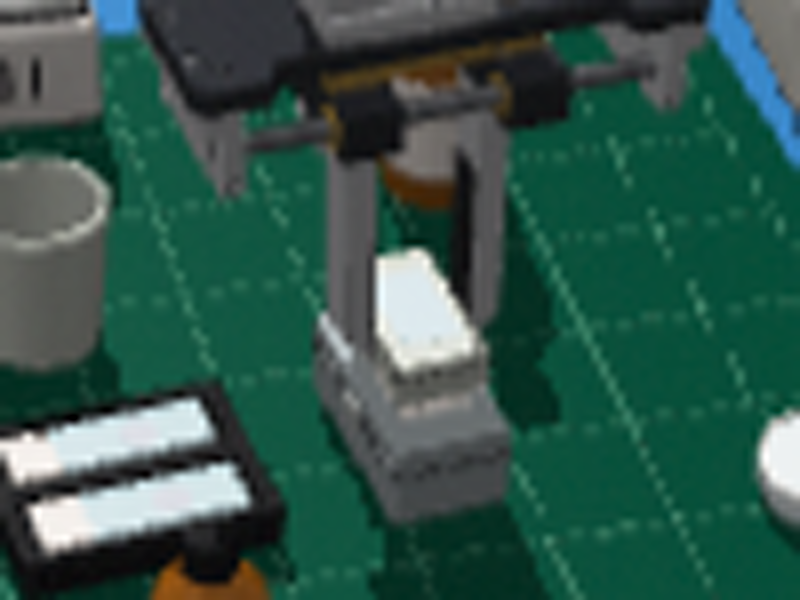

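Call:
move_arm --targets '[[[0, 0, 6], [0, 0, 0], -1], [[0, 0, 10], [0, 0, 0], -1], [[0, 0, 12], [0, 0, 0], -1], [[0, 0, 13], [0, 0, 0], -1], [[0, 0, 13], [0, 0, 0], -1], [[0, 0, 13], [0, 0, 0], -1]]'

```text
time: 25.22
tool_pos: [0.5878, 0.0061, 0.0406]
ee_rot: [3.141, -0.0, 1.669]
wrist_force: [0.5, 0.8, -0.5]
width: 0.0337
```

Call:
move_arm --targets '[[[0, 0, 1], [0, 0, 0], -1], [[0, 0, 2], [0, 0, 0], -1], [[0, 0, 2], [0, 0, 0], -1], [[0, 0, 2], [0, 0, 0], -1]]'

```text
time: 25.72
tool_pos: [0.5879, 0.0061, 0.0405]
ee_rot: [3.14, 0.0, 1.669]
wrist_force: [-3.3, 0.7, 7.0]
width: 0.0334
```

Call:
move_arm --targets '[[[0, 0, -1], [0, 0, 0], -1], [[0, 0, -1], [0, 0, 0], -1], [[0, 0, -1], [0, 0, 0], 0.3], [[0, 0, -1], [0, 0, 0], 0.3], [[0, 0, -1], [0, 0, 0], 0.3], [[0, 0, -15], [0, 0, 0], 0.3], [[0, 0, -60], [0, 0, 0], 0.3], [[0, 0, -120], [0, 0, 0], 0.3], [[0, 0, -160], [0, 0, 0], 0.3], [[-60, -20, -160], [0, 0, 0], 0.3], [[-120, -40, -160], [0, 0, 0], 0.3], [[-180, -60, -160], [0, 0, 0], 0.3], [[-180, -60, -160], [0, 0, 0], 0.3]]'

```text
time: 27.35
tool_pos: [0.5444, -0.1829, 0.1994]
ee_rot: [3.141, 0.001, 1.662]
wrist_force: [0.5, 1.0, -1.4]
width: 0.0611
```

```bash
python3 - <<'E'
from h import *
o=status.get_obs(); print(o['tool_pos'],o['ee_rot'],o['time'])
im=viewer.snapshot('wrist'); np.savez('w5.npz',p=o['tool_pos'],r=o['ee_rot'],im=im)
crop(im,120,0,400,290,2,'pics/w5.png')
E
```

```text
[ 0.54443644 -0.18294902  0.19944428] [3.14092473e+00 1.49587354e-03 1.66206823e+00] 27.35
```

View pics/w5.png

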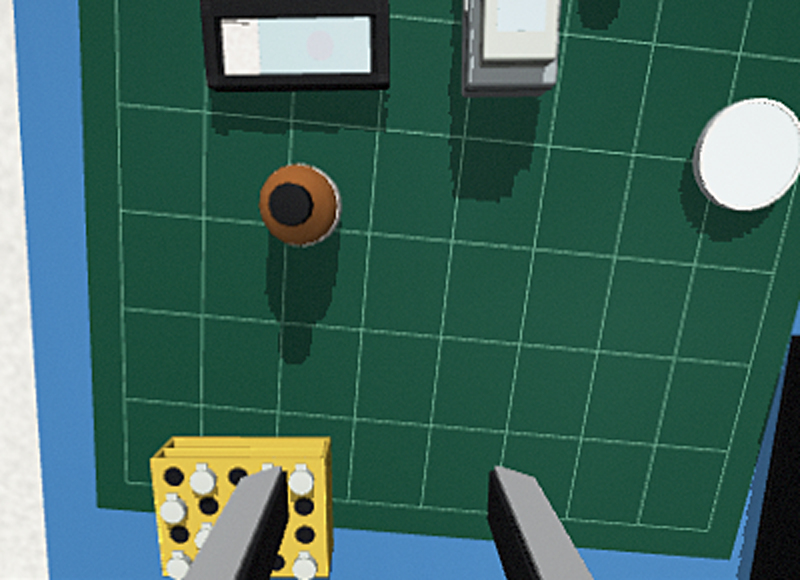

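The bottle stands centred and the boxes look square, but they are cut off at the top edge. One more view, from closer over the layout.

Call:
move_arm --targets '[[[40, -10, -10], [0, 0, 0], 0.3], [[90, -20, -20], [0, 0, 0], 0.3], [[120, -25, -20], [0, 0, 0], 0.3], [[120, -25, -20], [0, 0, 0], 0.3], [[120, -25, -20], [0, 0, 0], 0.3]]'

```text
time: 28.02
tool_pos: [0.5092, -0.0614, 0.2188]
ee_rot: [3.141, 0.0, 1.67]
wrist_force: [-0.1, 0.6, 0.5]
width: 0.0611
```

```bash
python3 - <<'E'
from h import *
o=status.get_obs(); print(o['tool_pos'],o['ee_rot'],o['time'])
im=viewer.snapshot('wrist'); np.savez('w6.npz',p=o['tool_pos'],r=o['ee_rot'],im=im)
crop(im,220,0,220,160,3.6,'pics/w6.png')
E
```

```text
[ 0.50918478 -0.06140812  0.21879621] [3.14092673e+00 4.64430464e-04 1.67001413e+00] 28.025
```

View pics/w6.png

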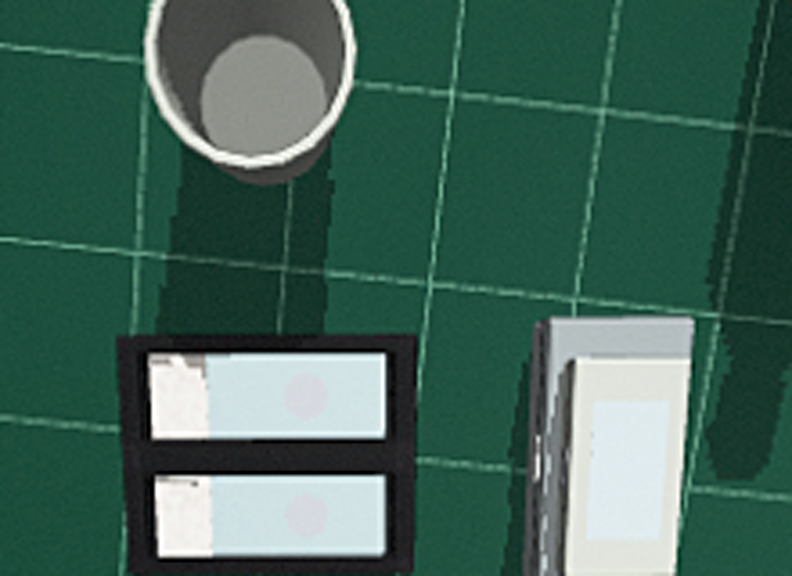

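```bash
python3 - <<'E'
from h import *
d=np.load('w6.npz');o=dict(tool_pos=d['p'],ee_rot=d['r'])
t=.1;Q=np.array([[np.cos(t),-np.sin(t)],[np.sin(t),np.cos(t)]])
for n,pts,z in [('holder',[(118,337),(417,335)],.018),('cup edge',[(251,165)],.062),('box',[(550,318),(694,318)],.034),('cover',[(575,359),(692,358),(677,576),(566,576)],.052)]:
    uv=(np.array(pts)+.5)/3.6-.5+[220,0]
    print(n,((p2w('wrist',uv,z,o)[:,:2]-[.480,-.0038])@Q*1e3).round(1).tolist())
t=viewer.snapshot('top');g=w2p('top',[[.5875,.0065,.052]])[0];print(g)
crop(t,270,140,120,115,5,'pics/t5.png')
E
```

```text
holder [[-46.3, 37.3], [47.7, 37.8]]
cup edge [[-0.5, 79.3]]
box [[86.5, 42.0], [129.8, 42.1]]
cover [[91.0, 29.8], [124.8, 30.2], [125.5, -33.0], [91.8, -33.0]]
[329.14417393 176.53748205]
```

```bash
python3 -c "
from h import *
print(status.get_obs()['time'],order.close_job())"
```

```text
the job is handed in; nothing more can be done
28.125 None
```

The layout is done and handed in at 28.1 s, inside the 112 s limit. I worked in the order you gave: bottle, cup, slide box, then coverslip box. Each was lowered to contact before I let go.

These are my last readings in the holder's frame, from the camera pictures (calibrated to about 2 mm):

| Item | Clear gap to holder | Centring |
|---|---|---|
| Short bottle (rack side) | about 40 mm | within 1 mm |
| Waste cup (heater side) | about 41 mm, at the rim | within 1 mm |
| Slide box (behind) | about 39 mm | within 1 mm, square to the holder |
| Coverslip box | on top of the slide box | aligned lengthwise, about 2 mm off centre |

- **Coverslip box:** the 2 mm offset runs along its length, and I left it.
- **Disagreement:** the top camera put the slide box about 1 mm nearer the holder than the wrist camera did.
- **Bystanders:** the tall bottle, timer and petri dish were never touched. I did not measure their positions again at the end.
- **Final state:** the gripper was clear of everything when I handed in.

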